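# Clamp the sample jar on the shaker

### The job

Get the amber sample jar clamped for a shaking run without gripping or lifting it: push it gently along the shaker's platform with the fingertips until it stands centred on the dark centre line, and slide the front roller bar up so that the jar is shut in snugly, upright, between that bar and the middle bar. Leave the two bottles already clamped behind it, the beaker and the tip box undisturbed.

Things in the scene. Friction and masses are not known exactly. Their poses are not given: they have to be found in the camera images.
- shaker: Bench orbital shaker: teal case, bare aluminium platform. It does not move. Origin: centre of its underside, on the bench; z up; +x to its rear (away from the robot, give or take its yaw), +y to its left. The control console in front reaches x = -201 mm and is at most 66 mm high.
- platform_mid (a point): Centre of the platform's flat top, 100 mm above the bench; axes as the shaker's. Platform 330 x 330 mm, with a dark centre line 3 mm wide along x at y = 0. Beyond |y| = 126 mm stand guide rods (along x, y = +/-148 mm), corner posts and the bars' end blocks and collars, up to 144 mm above the bench; above the platform there is nothing else but the bars and vessels.
- middlebar_mid (a point): Centre of the axis of the locked middle roller bar, at shaker x = 30 mm, y = 0, 132 mm above the bench. All three bars are black rubber, 12 mm in diameter, lie along the shaker's y, and have their axes 32 mm above the platform. This one is the stop for the jar.
- rearbar_mid (a point): The same for the locked rear bar, at shaker x = 99 mm; it and the middle bar hold the two bottles.
- mark (a point): Point on the platform's top, on the centre line, 37 mm in front of the middle bar's axis: the centre of the jar's underside is here when the jar stands on the line and touches the middle bar.
- clampbar (a joint): Travel of the sliding front bar (orange end blocks) in m: at 0 its axis lies at shaker x = -150 mm, and it grows as the bar moves to the rear along the shaker's +x (bar x = -0.150 + joint). It starts at 0 to 0.02. Friction of about 3 N holds it where it is left; no spring. Travel ends at 0.17. With the jar touching both bars it reads 0.106.
- clampbar_mid (a point): Centre of the axis of the sliding front bar, above the centre line, 132 mm above the bench; pushed here from the front with shut fingers it slides freely.
- jar: Closed amber glass sample jar, paper label, white screw cap: 62 mm diameter up to 52 mm high, cap 57 mm, 80 mm tall, about 0.25 kg. Origin: centre of its underside, z up. Starts upright on the platform between front and middle bar, 20 to 62 mm to one side of the line. Slides at 1 to 3 N; pushed up to 35 mm above the platform it does not tip; the front bar moves it straight back.
- bottle_left: Clear bottle with blue cap, 56 mm in diameter, 100 mm tall, clamped between middle and rear bar at the left (shaker y about +65 mm). Origin: centre of its underside. To be left alone.
- bottle_right: The same at the right (shaker y about -65 mm). To be left alone.
- beaker: Empty glass beaker, 68 mm across, 90 mm tall, on the bench to one side of the shaker. Origin: centre of its underside. To be left alone.
- tipbox: Blue pipette-tip box with clear cover, 115 x 70 x 62 mm, on the bench to the other side of the shaker. Origin: centre of its underside. To be left alone.

How it is judged:
By the outcome, as a careful person would: the job done as asked, in the order asked, and still so for the second after the job is handed in, with the robot touching nothing.
It also fails if it takes over 48 s, if anything falls off the work surface, if the arm or the gripper's body presses on something with over 40 N, if the wrist force passes 120 N, or if a joint passes its speed limit or range.

### The arm

A 6-joint arm with a two-finger parallel gripper is mounted at the origin on the work surface. World frame = base frame: x ahead of the robot, y to its left, z up, the work surface at z = 0. Lengths are in mm, angles in rad, forces in N, time in s.
With the tool pointing down it reaches from about 325 to 875 mm from the base axis. Payload 4.4 kg.
Tool frame: the origin (TCP) lies midway between the tips of the shut fingers; the grasp point (between the pads) lies behind it (bot.grasp_offset is the z of the grasp point in the tool frame, in mm); z points along the fingers, y is the line along which they close (so a half turn about z gives the same grasp; the last joint's range is limited). The gripper opens to 85 mm and grips with 20 to 120 N. Pads are 22 mm wide; open, the fingers measure 114 mm over their backs; the gripper's body (76 mm by 85 mm) begins 54 mm behind the grasp point. The pads swing forward as they close: fully open they stand 13 mm farther back than shut.
Start: joints at [-1.345, 0.207, 1.542, -0, 1.393, -0.15], TCP at [211.023, -534.88, 231.282] pointing down, gripper open.
Joint ranges: [-2.73, 2.73], [-0.86, 2.22], [0.23, 2.46], [-1.11, 4.25], [0.08, 2.63], [-2.82, 2.82]. Speed limits (rad/s): [2.79, 2.79, 3.14, 3.14, 3.14, 3.14].

### API

Orientations are given as a rotation vector (axis times angle).
In Python, from cell import bot gives the robot as it stands. Calls block until the motion is done:
- bot.goto(position, orientation): joint-space move of the TCP to a pose.
- bot.move_straight(position, attitude=None, feed=150, stop_force=None): straight line of the TCP; attitude=None keeps the orientation; feed is the mean speed in mm/s. With stop_force (N) it stops when the force on the tool has changed by that much, and returns True; else False.
- bot.movej(angles): joint-space move.
- bot.grip(opening, effort=None): opening from 0.0 (shut) to 1.0 (fully open); effort is the grip in N (None keeps the last); returns when the fingers have stopped.
- bot.wait(seconds).
- bot.inverse_kinematics(position, orientation): joint angles nearest the present ones, or None.
- bot.snapshot(name): name is "side" or "top" or "wrist"; returns (picture, depth): 420x560x3 uint8, blue, green, red; 420x560 float32, mm along the optical axis (not along the pixel's ray), 0 where there is no reading.
- bot.camera_model(name): a dict with "intrinsics" (3x3 intrinsics, pixels), "cam_to_world" (4x4, takes a point from camera to world coordinates). Camera axes: x right, y down, z forward; pixel columns grow to the right and rows downward; lengths in mm; the calibration is good to about 2 mm. A picture is of the moment at which its call begins: read the wrist's pose just before it. camera_model takes no time and is no camera call; for the wrist camera it gives the pose at the moment of the call.
A pose or a line that the arm cannot do raises bot.MotionError and nothing moves.
- bot.job_done(): hands the job in; it is judged then, once.
Trained networks look in the newest picture that a camera, given by its name, has taken for a name from the list of things; names that differ only in an ending like _2 or _b are one class to them, and where a whole thing is asked for, a point or a joint stands for the part that bears it (a point fixed in the world has none). Each returns a list of dicts, best first, with "score" (0 to 1); they miss things now and then, are a little off and sometimes report something else, mostly with a low value. They report only what shows in the picture. A call takes as long as a camera call.
- bot.boxes_of(name, camera): "rect" ([centre column, centre row, width, height] as shares, 0 to 1, of the picture: columns of its width, rows of its height, round what is visible of it).
- bot.cut_out(name, camera): "pixels" (420x560 bool, what is visible of it) and "rect" ([centre column, centre row, width, height] as shares, 0 to 1, of the picture: columns of its width, rows of its height, round what is visible of it).
- bot.tip_of(name, camera): "centre" ([row, column] as shares, 0 to 1, of the picture: columns of its width, rows of its height: a listed point, or the origin of a listed thing).
Readings, each from a call of its own:
- bot.get_time_s(): time.
- bot.get_q(): joint angles.
- bot.get_joint_vel(): joint speeds.
- bot.get_effort(): joint torques, N m.
- bot.get_tcp_pos(): TCP position.
- bot.get_orientation(): TCP orientation.
- bot.get_force(): force on the tool from outside, world axes, zero at the start.
- bot.get_wrist_torque(): the same for the moment, N m.
- bot.get_finger_gap(): opening from 0.0 (shut) to 1.0 (fully open).
- bot.get_grip_force(): force on a finger pad.
Only numpy, scipy, OpenCV 4.12 (cv2) and the standard library are available. Lean on these libraries where they do the work, as an engineer would, in place of code of your own. Each camera call takes 0.05 s, during which the arm holds its last target. There are 200 camera calls.

## Working session

There is one attempt and no reset: what is moved stays moved. The work goes in short steps, each a Python script; the robot and the scene stay as the last script left them, time stands still between calls to the robot, and variables do not carry over. Pictures are saved under pics/ and viewed, at most 12 in all, crops included, and the job is handed in when it is done.

```bash
mkdir -p pics; cat > h.py <<'E'
import numpy as np, cv2
from cell import bot
def ray(cam,u,v):
    m=bot.camera_model(cam);K=np.array(m["intrinsics"]);T=np.array(m["cam_to_world"])
    d=T[:3,:3]@np.linalg.solve(K,[u,v,1.]);return T[:3,3],d
def onz(cam,u,v,z):
    o,d=ray(cam,u,v);return o+d*(z-o[2])/d[2]
def proj(cam,p):
    m=bot.camera_model(cam);K=np.array(m["intrinsics"]);T=np.linalg.inv(np.array(m["cam_to_world"]))
    q=K@(T[:3,:3]@np.array(p,float)+T[:3,3]);return q[:2]/q[2]
Z=dict(shaker=0,platform_mid=100,middlebar_mid=132,rearbar_mid=132,mark=100,clampbar_mid=132,jar=100,bottle_left=100,bottle_right=100,beaker=0,tipbox=0)
def look(cam,names,save=None):
    im,dep=bot.snapshot(cam)
    if save: cv2.imwrite(f"pics/{save}.png",im)
    for n in names:
        for r in bot.tip_of(n,cam)[:2]:
            v,u=r["centre"][0]*420,r["centre"][1]*560
            print(cam,n,round(r["score"],2),"px",round(u),round(v),"world",onz(cam,u,v,Z[n]).round(1))
    return im,dep
E
python3 - <<'E'
from h import *
print(bot.get_time_s(),bot.get_orientation(),bot.grasp_offset)
i,d=look("top",Z,"top"); np.save("top_d.npy",d)
look("side",["platform_mid","middlebar_mid","rearbar_mid","clampbar_mid","jar","mark"],"side")
print(bot.camera_model("top"));print(bot.get_time_s())
E
```

```text
0.0 [-3.08400300e+00 -5.86425796e-01  1.46403950e-04] -18.700000000000003
top shaker 0.97 px 317 208 world [615.1 -86.2   0. ]
top platform_mid 0.71 px 319 198 world [620.1 -83.2 100. ]
top middlebar_mid 0.93 px 319 187 world [639.9 -81.3 132. ]
top rearbar_mid 0.7 px 307 164 world [701.7 -51.3 132. ]
top mark 0.63 px 319 189 world [643.3 -83.4 100. ]
top mark 0.55 px 323 207 world [596.8 -92.  100. ]
top clampbar_mid 0.73 px 340 253 world [ 474.3 -128.9  132. ]
top jar 0.77 px 312 215 world [574.3 -63.9 100. ]
top bottle_left 0.72 px 296 182 world [660.8 -23.8 100. ]
top bottle_right 0.77 px 341 170 world [ 694.2 -141.7  100. ]
top beaker 0.85 px 424 215 world [ 594.1 -381.3    0. ]
top tipbox 0.65 px 226 257 world [478.3 163.4   0. ]
top tipbox 0.42 px 318 200 world [635.8 -89.2   0. ]
side platform_mid 0.59 px 288 191 world [615.4 -91.8 100. ]
side middlebar_mid 0.89 px 279 181 world [640.2 -84.7 132. ]
side rearbar_mid 0.91 px 256 176 world [705.9 -67.9 132. ]
side rearbar_mid 0.68 px 286 219 world [533.9  47.3 132. ]
side clampbar_mid 0.64 px 339 190 world [ 479.1 -132.5  132. ]
side mark 0.63 px 293 195 world [593.8 -86.7 100. ]
{'intrinsics': array([[500.51918971,   0.        , 281.34736824],
       [  0.        , 500.51918971, 215.51240243],
       [  0.        ,   0.        ,   1.        ]]), 'cam_to_world': array([[-3.19583864e-03, -9.81888526e-01,  1.89432596e-01,
         3.31356413e+02],
       [-9.99896981e-01,  4.86837039e-04, -1.43454176e-02,
         3.28113530e+01],
       [ 1.39933782e-02, -1.89458926e-01, -9.81788929e-01,
         1.35620368e+03],
       [ 0.00000000e+00,  0.00000000e+00,  0.00000000e+00,
         1.00000000e+00]])}
0.95
```

```bash
python3 - <<'E'
import cv2
a=cv2.imread("pics/top.png")[120:300,180:460]
cv2.imwrite("pics/topc.png",cv2.resize(a,None,fx=2.8,fy=2.8,interpolation=cv2.INTER_CUBIC))
E
```

```text
(no output)
```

View pics/topc.png

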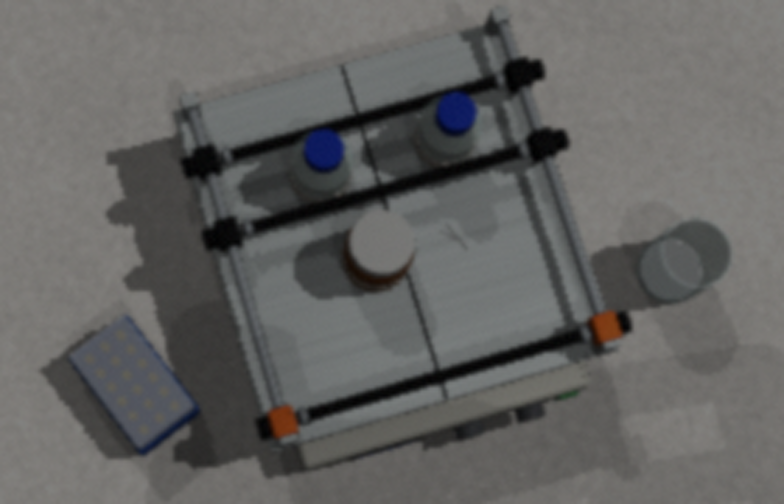

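The jar (crop px 380,245) stands left of the line and well clear of the middle bar. The front bar is at about crop px 440,380. I'll look from close above, tool aligned with the shaker.

```bash
cat >> h.py <<'E'
def ori(th):
    a=(th+np.pi/2)/2; return np.pi*np.array([np.cos(a),np.sin(a),0])
E
python3 - <<'E'
from h import *
bot.goto([560,-90,350],ori(0.3))
look("wrist",["platform_mid","middlebar_mid","rearbar_mid","clampbar_mid","jar","mark"],"w1")
T=np.array(bot.camera_model("wrist")["cam_to_world"]);print(T.round(2));np.save("T1.npy",T)
print(bot.get_time_s(),bot.get_q(),bot.get_force())
E
```

```text
wrist platform_mid 0.58 px 321 176 world [608.2 -82.4 100. ]
wrist middlebar_mid 0.74 px 351 185 world [636.7 -77.7 132. ]
wrist rearbar_mid 0.78 px 415 188 world [701.8 -61.  132. ]
wrist clampbar_mid 0.76 px 185 181 world [ 468.9 -124.6  132. ]
wrist clampbar_mid 0.69 px 245 326 world [ 576. -277.  132.]
wrist jar 0.66 px 302 156 world [581.  -66.9 100. ]
wrist mark 0.41 px 188 184 world [ 466.8 -135.8  100. ]
[[ 9.6000e-01  2.8000e-01  9.0000e-02  5.3712e+02]
 [ 2.9000e-01 -9.1000e-01 -2.8000e-01 -1.9620e+01]
 [-0.0000e+00  2.9000e-01 -9.6000e-01  4.9166e+02]
 [ 0.0000e+00  0.0000e+00  0.0000e+00  1.0000e+00]]
3.375 [-3.12614231e-01  1.25290992e-01  1.39397673e+00 -1.23438035e-05
  1.62250523e+00 -6.11896820e-01] [-0.63946282 -0.33660744 -0.08371543]
```

View pics/w1.png

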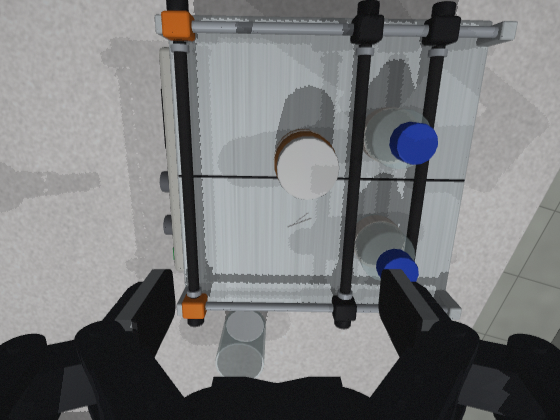

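The dark line runs from (203,177) to (463,181). The cap is at (307,165), the front bar at x≈185 and the middle bar at x≈355. Next I'll measure these from the pixels.

```bash
cat >> h.py <<'E'
def line_fit(im,segs,rows):
    g=im.max(2).astype(float);P=[]
    for a,b in segs:
        for u in range(a,b):
            w=np.clip(np.median(g[rows[0]:rows[1],u])-30-g[rows[0]:rows[1],u],0,None)
            if w.sum()>10: P.append(onz("wrist",u,rows[0]+(w*np.arange(len(w))).sum()/w.sum(),100))
    P=np.array(P)[:,:2]; vx,vy,x0,y0=cv2.fitLine(P.astype(np.float32),cv2.DIST_HUBER,0,.01,.01).ravel()
    s=np.sign(vx);d=np.array([vx,vy])*s
    print("line yaw",np.arctan2(d[1],d[0]),"pt",x0,y0,"n",len(P),"res",np.abs((P-[x0,y0])@[-d[1],d[0]]).mean())
    return np.array([x0,y0]),d
def cap(im,box):
    x0,y0,x1,y1=box; s=im[y0:y1,x0:x1]; m=((s.min(2)>150)&(s.max(2).astype(int)-s.min(2)<40)).astype(np.uint8)
    n,l,st,c=cv2.connectedComponentsWithStats(m);k=1+st[1:,4].argmax()
    q=cv2.convexHull(np.argwhere(l==k)[:,::-1].astype(np.float32)).reshape(-1,2)+[x0,y0]
    W=np.array([onz("wrist",u,v,180)[:2] for u,v in q],np.float32)
    (c,r)=cv2.minEnclosingCircle(W);print("cap",c,"r",r,"area",st[k,4],"ext",W.min(0),W.max(0));return np.array(c)
def bar(im,rows,cols):  # mean dark column -> world on z=132
    g=im.max(2);P=[]
    for v in range(*rows):
        w=np.where(g[v,cols[0]:cols[1]]<60)[0]
        if len(w)>3:P.append(onz("wrist",cols[0]+(w[0]+w[-1])/2,v,132)[:2])
    return np.array(P)
E
python3 - <<'E'
from h import *
im=cv2.imread("pics/w1.png")
print(im[165,307],im[177,240],im[170,240],im[177,185])
p,d=line_fit(im,[(212,268),(376,400),(440,458)],(170,190))
n=np.array([-d[1],d[0]])
c=cap(im,(265,120,345,205)); print("cap off line y",(c-p)@n)
for nm,r,cc in(("mid",(200,285),(335,372)),("front",(80,270),(172,205))):
    P=bar(im,r,cc); print(nm,"s",((P-p)@d).mean(),"std",((P-p)@d).std(),len(P), "slope",np.polyfit((P-p)@n,(P-p)@d,1))
print("cap s",(c-p)@d)
E
```

```text
[174 173 173] [54 52 51] [164 162 156] [32 32 32]
line yaw 0.2816445 pt 579.28613 -93.02117 n 98 res 0.06905621433724816
cap (581.33251953125, -80.24463653564453) r 40.43234634399414 area 3917 ext [ 547.5627  -109.56889] [621.0551   -39.977154]
cap off line y 11.704371268137038
mid s 62.06270755560827 std 0.21909282848578773 85 slope [-2.29982003e-04  6.20476170e+01]
front s -112.31281273649844 std 0.5454212833364463 190 slope [ 9.67926332e-05 -1.12313321e+02]
cap s 5.516813769207602
```

```bash
sed -i 's/s.min(2)>150/s.min(2)>TH/; s/def cap(im,box)/def cap(im,box,TH=168)/' h.py
python3 - <<'E'
from h import *
im=cv2.imread("pics/w1.png")
p=np.array([579.286,-93.021]);t=.28164;d=np.array([np.cos(t),np.sin(t)]);n=np.array([-d[1],d[0]])
for TH in(164,168,171):
    c=cap(im,(270,125,342,202),TH); print((c-p)@n,(c-p)@d-32.06)
# jar base estimate from depth at cap
im,dep=bot.snapshot("wrist");r=bot.cut_out("jar","wrist")
for q in r[:1]:
    m=q["pixels"];print(q["score"],m.sum(),np.array(q["rect"])*[560,420,560,420])
    vs,us=np.where(m&(dep>0));T=bot.camera_model("wrist")
    K=T["intrinsics"];M=T["cam_to_world"];z=dep[vs,us]
    X=(M[:3,:3]@(np.linalg.inv(K)@np.array([us,vs,np.ones_like(us)])*z)+M[:3,3:]).T
    X=X[X[:,2]>174];(c,rr)=cv2.minEnclosingCircle(X[:,:2].astype(np.float32))
    for c in (np.array(c),X[:,:2].mean(0)): print("depth cap",c,rr,len(X),X[:,2].mean(),(c-p)@n,(c-p)@d-32.06)
E
```

```text
cap (577.7573852539062, -74.08448028564453) r 34.779563903808594 area 2456 ext [ 553.8553   -104.353294] [604.83765 -40.53883]
18.615288360016812 -28.265335165318163
cap (580.1845703125, -71.30977630615234) r 30.593490600585938 area 2158 ext [ 554.38495  -100.820335] [604.529    -40.796913]
20.606080604570106 -25.162601576771287
cap (580.0615234375, -68.66944122314453) r 26.69659996032715 area 1449 ext [554.5939   -94.462234] [599.9647   -46.576675]
23.176587512982074 -24.546968473522696
0.93 3583 [305.592 163.59   61.6    68.586]
depth cap [580.62554932 -67.66520691] 28.332603454589844 3011 179.2219466357449 23.984495415523373 -23.726056437777252
depth cap [580.20638199 -66.87802529] 28.332603454589844 3011 179.2219466357449 24.857162574945097 -23.90992646699778
```

```bash
cat >> h.py <<'E'
TH0=.28164;D=np.array([np.cos(TH0),np.sin(TH0)]);N=np.array([-D[1],D[0]]);O=np.array([579.286,-93.021])+D*32.06
O_=ori(TH0)
def S(x,y,z): return [*(O+D*x+N*y),z]
def jar(tag=None):
    im,dep=bot.snapshot("wrist");r=bot.cut_out("jar","wrist")
    if tag: cv2.imwrite(f"pics/{tag}.png",im)
    if not r: print("nojar");return im
    m=r[0]["pixels"];T=bot.camera_model("wrist");vs,us=np.where(m&(dep>0))
    X=(T["cam_to_world"][:3,:3]@(np.linalg.inv(T["intrinsics"])@np.array([us,vs,np.ones_like(us)])*dep[vs,us])+T["cam_to_world"][:3,3:]).T
    X=X[X[:,2]>172];(c,rr)=cv2.minEnclosingCircle(X[:,:2].astype(np.float32));c=np.array(c)-O
    print("jar",r[0]["score"],"r",rr,"x,y",c@D,c@N,"mean",(X[:,:2].mean(0)-O)@D,(X[:,:2].mean(0)-O)@N,len(X));return im
E
python3 - <<'E'
from h import *
bot.grip(0.47)
bot.goto(S(-24,82,240),O_)
bot.move_straight(S(-24,82,119),feed=120)
f0=bot.get_force()
print("hit",bot.move_straight(S(-24,38,119),feed=50,stop_force=12),bot.get_tcp_pos(),bot.get_force()-f0)
im,_=bot.snapshot("wrist");cv2.imwrite("pics/w2.png",im)
print(bot.get_time_s(),bot.get_finger_gap())
E
```

```text
hit False [576.4611003  -54.53861155 118.92869755] [-0.16109807  0.35987923  0.61859638]
6.825 0.4722570426072642
```

View pics/w2.png

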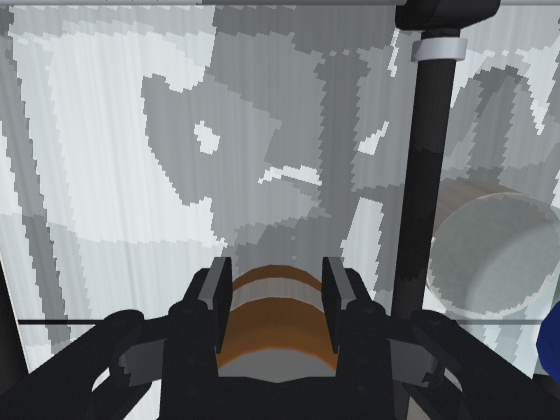

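The jar sits upright in the cradle between the two fingertips, at about (278,320). I'll retreat and measure it from above.

```bash
python3 - <<'E'
from h import *
bot.move_straight(S(-24,75,119),feed=150)
bot.move_straight(S(-24,75,225),feed=250)
bot.goto(S(-45,0,330),O_)
im=jar("w3")
print(bot.get_time_s())
E
```

```text
jar 0.67 r 28.245431900024414 x,y -26.003805730000153 4.829588402752663 mean -26.11607633966561 5.854480670495419 3303
8.4833
```

View pics/w3.png

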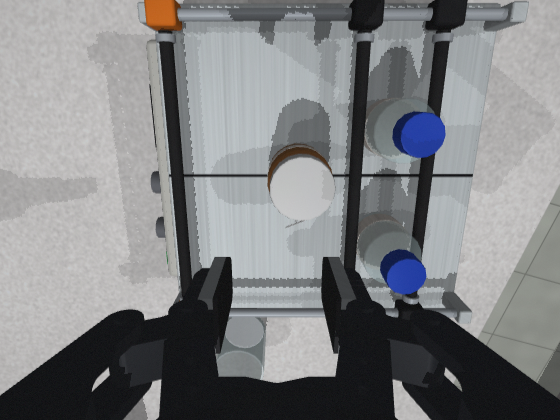

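Jar at (302,187), still about 5 mm left of the line. I'll push 5 mm more, then check with the camera directly over the line, where there is no parallax.

```bash
python3 - <<'E'
from h import *
line_fit(cv2.imread("pics/w3.png"),[(205,262),(375,405),(445,465)],(167,184))
bot.goto(S(-26,75,225),O_)
bot.move_straight(S(-26,75,119),feed=200)
bot.move_straight(S(-26,45,119),feed=120)
print(bot.move_straight(S(-26,33,119),feed=40,stop_force=12))
bot.move_straight(S(-26,75,119),feed=150)
bot.move_straight(S(-26,75,225),feed=250)
bot.goto(S(-45,-74,330),O_)
im=jar("w4")
T=bot.camera_model("wrist")["cam_to_world"];c=T[:2,3]-O;print("cam",c@D,c@N,T[2,3])
print([proj("wrist",S(x,0,z)).round(1) for x,z in((-100,100),(-26,180),(-26,100),(0,100))])
print(bot.get_time_s())
E
```

```text
line yaw 0.28291923 pt 606.08185 -83.67454 n 107 res 0.02359533307951052
False
jar 0.97 r 28.46746253967285 x,y -26.596429780507936 -1.221631411791864 mean -26.852260286528637 -0.5923585330557907 4036
cam -45.95338560385935 2.0441057474090627 469.3386451372137
[array([224.4, 105.1]), array([303. , 105.7]), array([297.5, 105.1]), array([323.3, 105.2])]
12.4667
```

View pics/w4.png

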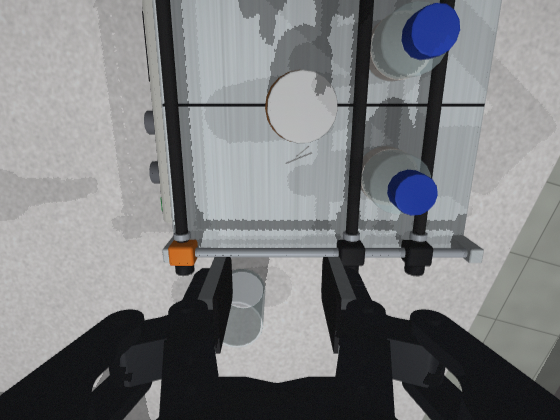

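The line is at row ≈104 and the cap centre at ≈(302,106), so the jar is on the line. I'll quantify the remaining offset.

```bash
python3 - <<'E'
from h import *
im=cv2.imread("pics/w4.png")
p,d=line_fit(im,[(205,258),(375,420),(450,480)],(96,114))
print("line offset vs frame at s=-26:", (p-O)@N - 0, "front bar x",((bar(im,(130,220),(165,195))-O)@D).mean(),"mid",((bar(im,(130,220),(340,366))-O)@D).mean())
g=im.astype(int).mean(2).round().astype(int); print(g[60:150:1,302]); print(g[60:150,290])
r=bot.cut_out("jar","wrist")[0];print(np.array(r["rect"])*[560,420,560,420])
E
```

```text
line yaw 0.2824109 pt 615.50275 -82.05166 n 128 res 0.05464375260137731
line offset vs frame at s=-26: 0.4713881030899601 front bar x -144.69096118191644 mid 29.49434643432839
[ 98  97  97  98  98  97  98  97  97 105 153 173 178 179 178 178 179 178
 180 178 179 179 179 180 180 179 180 179 178 181 180 181 180 180 180 180
 180 180 180 181 181 180 180 181 180 181 180 180 181 180 180 181 180 181
 181 182 181 181 181 181 182 183 183 182 182 182 182 182 182 183 183 183
 183 183 183 182 183 183 182 183 184 185 175 161 176 176 176 176 177 177]
[100  99  99 100 100 100  99  99 100 103 110  85 134 170 178 180 180 180
 180 180 179 179 180 179 180 181 180 179 180 179 180 180 180 180 180 181
 181 179 181 180 180 180 180 180 180 180 181 180 181 180 181 180 181 181
 181 180 182 181 181 182 182 182 183 182 183 183 182 182 183 183 184 184
 184 183 184 183 183 183 184 185 167 124 178 178 178 178 178 178 177 178]
[302.176 106.386  71.68   74.214]
```

```bash
python3 - <<'E'
from h import *
bot.goto(S(-195,0,230),O_)
bot.grip(0.0)
bot.move_straight(S(-195,0,125),feed=200)
f0=bot.get_force()
print(bot.move_straight(S(-90,0,125),feed=70,stop_force=25),(bot.get_force()-f0)[:2]@D)
h=bot.move_straight(S(-54,0,125),feed=20,stop_force=9)
print(h,(np.array(bot.get_tcp_pos())[:2]-O)@D,(bot.get_force()-f0)[:2]@D,(bot.get_force()-f0)[:2]@N)
im,_=bot.snapshot("wrist");cv2.imwrite("pics/w5.png",im);print(bot.get_time_s())
E
```

```text
False -3.7767472695942392
True -89.61431789286878 -3.669545447890111 0.20032023737765214
16.6417
```

View pics/w5.png

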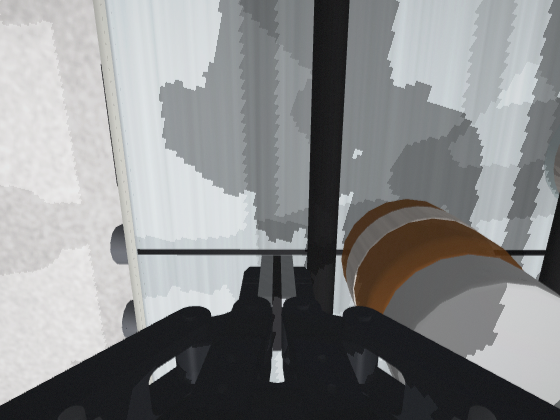

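The fingers are at the bar (325,250), on the line, and the bar is still short of the jar. The stop came from a start-up transient, so I'll carry on.

```bash
python3 - <<'E'
from h import *
bot.wait(.3)
X=lambda:(np.array(bot.get_tcp_pos())[:2]-O)@D
f=lambda:bot.get_force()[:2]@D
print(X(),f())
for t,fe in((-76,40),(-66,30),(-62,15),(-56,10)):
    h=bot.move_straight(S(t,0,125),feed=fe,stop_force=12); print(h,X(),f())
    if h: break
im,_=bot.snapshot("wrist");cv2.imwrite("pics/w6.png",im);print(bot.get_time_s())
E
```

```text
-90.3380131794383 -3.6588790346645435
True -89.05040114656559 -5.091341579955707
17.2083
```

View pics/w6.png

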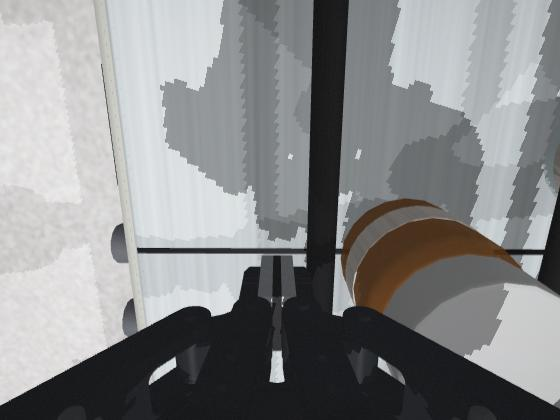

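```bash
python3 - <<'E'
from h import *
X=lambda:(np.array(bot.get_tcp_pos())[:2]-O)@D
f=lambda:bot.get_force()[:2]@D
print(bot.move_straight(S(-68,0,125),feed=40,stop_force=25),X(),f())
t=-68
while t<-54:
    t+=1; h=bot.move_straight(S(t,0,125),feed=10,stop_force=25); F=f(); print(t,h,X().round(2),F.round(2))
    if h or F<-9: break
im,_=bot.snapshot("wrist");cv2.imwrite("pics/w6.png",im);print(bot.get_time_s())
E
```

```text
True -86.51835562424816 -4.9814114133887895
-67 True -81.53 -4.04
18.5333
```

View pics/w6.png

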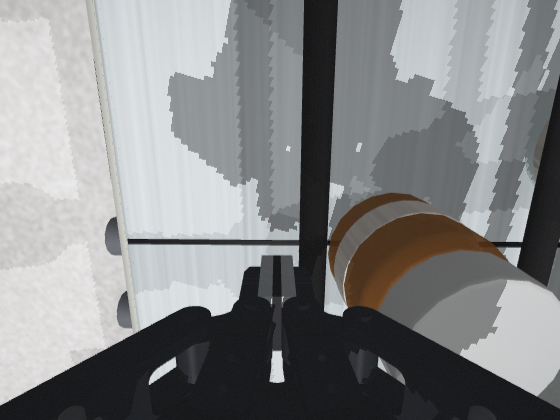

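```bash
python3 - <<'E'
from h import *
im=cv2.imread("pics/w6.png")
for nm,r,c in(("front",(20,200),(295,345)),("mid",(20,100),(525,560))):
    P=bar(im,r,c);print(nm,len(P),((P-O)@D).mean(),((P-O)@N).min(),((P-O)@N).max())
f=bot.get_force();print("F along,across,z",f[:2]@D,f[:2]@N,f[2],bot.get_wrist_torque())
print("tcp",(np.array(bot.get_tcp_pos())[:2]-O)@D, bot.get_q())
i,_=look("side",[]);cv2.imwrite("pics/s2.png",cv2.resize(i[120:300,180:420],None,fx=3,fy=3,interpolation=cv2.INTER_CUBIC))
E
```

```text
front 180 -67.07163057867402 32.69559490083153 99.27108161940502
mid 10 22.40995899596532 72.14765070221756 75.35204050108749
F along,across,z -3.8068090565288535 -0.21644677055849493 7.269872433928039 [-0.18999131  0.2136802  -0.04570991]
tcp -81.75762916007632 [-0.35253895  0.25642062  1.7025728  -0.01830214  1.19739141 -0.62721361]
```

View pics/s2.png

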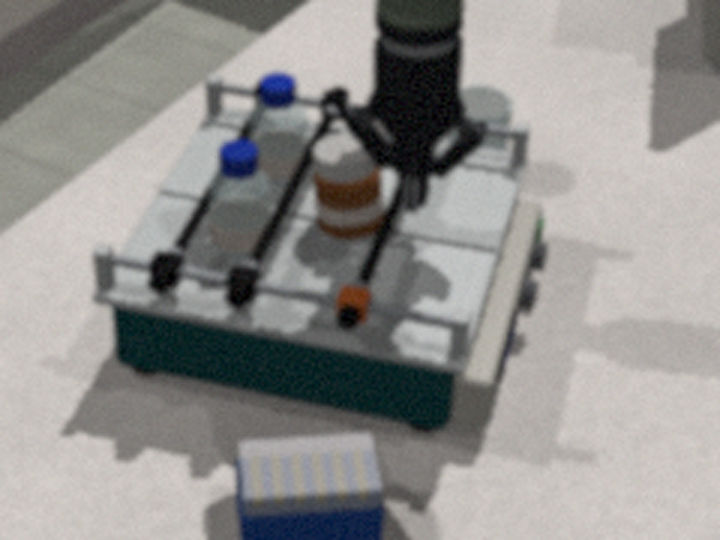

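The bar is at x≈-67, just short of the jar, while Fz reads 7 N. In the side view the knuckles of the shut gripper reach towards the jar's cap, at crop (380,140), so they may be touching it. I'll back off, check the jar, and turn the tool 90° so the knuckles lie along the bar.

```bash
python3 - <<'E'
from h import *
bot.move_straight(S(-120,0,125),feed=150)
print("F",bot.get_force())
bot.move_straight(S(-120,0,240),feed=250)
bot.goto(S(-45,-74,330),O_)
im=jar("w7")
print("front",((bar(im,(130,220),(225,275))-O)@D).mean())
line_fit(im,[(210,235),(375,420),(450,480)],(96,114))
for th in(TH0-np.pi/2,TH0+np.pi/2): print(bot.inverse_kinematics(S(-110,0,128),ori(th)))
print(bot.get_time_s())
E
```

```text
F [ 0.34858216 -0.21899363  0.66555179]
jar 0.73 r 28.373977661132812 x,y -27.433479472019805 -1.4368212365747426 mean -27.49989758592743 -0.7698394872723439 4066
front -67.48742547451893
line yaw 0.28099754 pt 624.89624 -79.52992 n 100 res 0.05958002265907229
[-0.39097611  0.19689256  1.78262723  0.          1.16207287  0.89818022]
[-3.90976108e-01  1.96892558e-01  1.78262723e+00 -4.44089210e-16
  1.16207287e+00 -2.24341243e+00]
20.3083
```

View pics/w7.png

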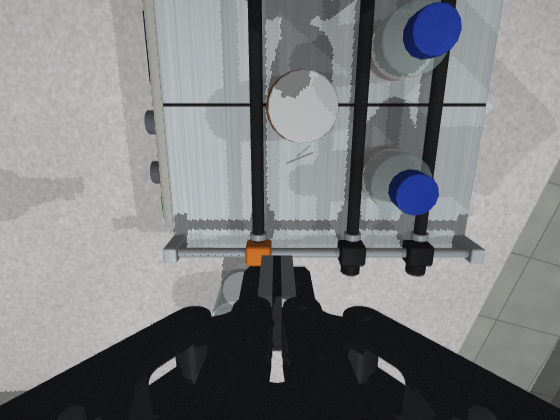

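The jar is unharmed at (302,106), about 1 mm off the line, and the front bar is at column 257, just touching range. I'll push with the turned tool.

```bash
python3 - <<'E'
from h import *
R=ori(TH0+np.pi/2)
X=lambda:((np.array(bot.get_tcp_pos())[:2]-O)@D).round(2)
F=lambda:np.r_[bot.get_force()[:2]@D,bot.get_force()[2]].round(2)
bot.goto(S(-110,0,240),R)
bot.move_straight(S(-110,0,128),feed=200)
print(X(),F())
print(bot.move_straight(S(-82,0,128),feed=40,stop_force=25),X(),F())
t=-82
while t<-64:
    t+=2; h=bot.move_straight(S(t,0,128),feed=20,stop_force=25); f=F(); print(t,h,X(),f)
    if h or f[0]<-9 or abs(f[1])>5: break
im,_=bot.snapshot("wrist");cv2.imwrite("pics/w8.png",im);print(bot.get_time_s())
E
```

```text
-109.2 [0.63 0.01]
False -81.92 [ 0.54 -0.51]
-80 False -80.48 [-1.94  0.58]
-78 False -78.49 [-2.93  0.47]
-76 False -76.26 [-3.52  0.97]
-74 False -74.09 [-4.25 -0.25]
-72 False -71.99 [-3.73 -0.43]
-70 False -69.98 [-2.83 -1.11]
-68 False -67.96 [-2.98 -0.89]
-66 False -65.96 [-3.11 -0.85]
-64 False -63.99 [-3.31 -1.41]
25.5417
```

```bash
python3 - <<'E'
from h import *
X=lambda:((np.array(bot.get_tcp_pos())[:2]-O)@D).round(2)
F=lambda:np.r_[bot.get_force()[:2]@D,bot.get_force()[2]].round(2)
t=-64.
while t<-54:
    t+=.5; h=bot.move_straight(S(t,0,128),feed=15,stop_force=25); f=F(); print(t,h,X(),f)
    if h or f[0]<-9 or abs(f[1])>5: break
print(bot.get_time_s())
E
```

```text
-63.5 False -63.71 [-4.41 -1.59]
-63.0 False -63.15 [-4.16 -1.13]
-62.5 False -62.54 [-5.21 -2.74]
-62.0 False -62.01 [-3.53 -2.67]
-61.5 False -61.51 [-4.13 -2.77]
-61.0 False -61.0 [-4.46 -2.32]
-60.5 False -60.51 [-4.2  -3.26]
-60.0 False -60.01 [-4.32 -2.41]
-59.5 False -59.66 [-4.4  -3.15]
-59.0 False -59.49 [-5.39 -2.29]
-58.5 False -59.34 [-6.33 -2.25]
-58.0 False -59.22 [-8.24 -0.62]
-57.5 False -59.11 [-8.47 -0.36]
-57.0 False -58.98 [-9.28  0.86]
29.0417
```

```bash
python3 - <<'E'
from h import *
bot.move_straight(S(-100,0,128),feed=150)
bot.move_straight(S(-100,0,240),feed=250)
bot.goto(S(-45,-74,330),O_)
im=jar("w9")
print("front",((bar(im,(130,220),(265,312))-O)@D).mean(),"mid",((bar(im,(130,220),(340,366))-O)@D).mean())
p,d=line_fit(im,[(210,250),(375,420),(450,480)],(96,114));print((p-O)@N)
print(bot.get_time_s(),bot.get_force())
E
```

```text
jar 0.8 r 28.3453426361084 x,y -6.694514621631286 -2.305601440056401 mean -7.026995303927061 -1.736988255770245 4043
front -43.247868702321625 mid 29.85698375824318
line yaw 0.2804124 pt 582.62006 -92.92446 n 115 res 0.04506109489700166
-0.8339038157697597
31.5417 [-1.27277269  0.42364959 -0.07524208]
```

View pics/w9.png

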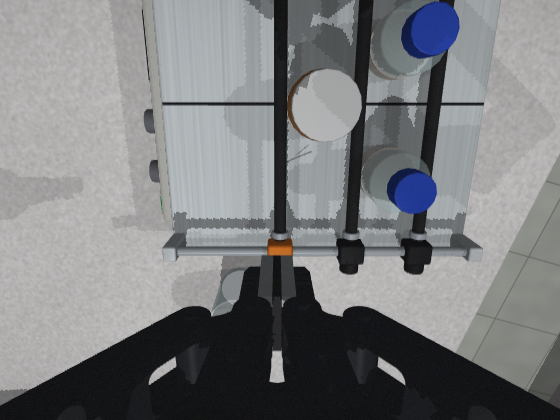

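The bars sit 73–74 mm apart with the jar at (325,104) between them, touching both, upright and within about 1.5 mm of the line. The bottles look undisturbed, and the arm is clear.

```bash
python3 -c "
from cell import bot
print(bot.job_done())"
```

```text
the job is handed in; nothing more can be done
None
```

The job is handed in: the jar stands upright about 1 mm off the centre line, shut in snugly between the front and middle bars. It was never gripped or lifted, though during the first bar push the gripper's knuckles may have briefly pressed on its cap (about 7 N) without moving it measurably; the bottles, beaker and tip box were not touched.

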